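# Push a carton home on the roller lane

## Task

Push the printed carton along the roller lane, between the two yellow guide rails, until it is fully home against the end stop and the red spring dog has snapped up behind it. The printed sides scuff easily, so neither the carton nor the robot may touch either rail; only push the carton with the fingertips, never lift or tip it, and leave the other things on the bench alone.

Things in the scene. Friction and masses are not known exactly. Their poses are not given: they have to be found in the camera images.
- lane: Roller lane, aluminium frame 330 x 136 mm, fixed. Origin on the bench top (z = 0) on the lane's centre line; x along the lane from the open entry to the end stop, y left, z up. In this frame (mm): frame x -178 to 152; roller tops are a level bed at z 42, y -62 to 62. From x -178 to -45 the bed is open at both sides. Rollers turn with little drag: a carton on them stops soon when not pushed
- stop_face (a point): On the faces of the end stop's two rubber buffers, on the lane's centre line: lane x 138, z 68 mm (buffers at y 28 and -28, on a grey plate whose top is at z 90). The carton is home when its front face is against them: carton centre at lane x 83 mm
- left_rail: Yellow tubular guide rail, 10 mm thick, on the lane's left; same origin and axes as the lane. Straight from x -15 to 140 mm, inner face at y 53, axis at z 60, top at z 65 mm; its mouth flares outward, its axis going to y 74 at x -45. Its brackets stand outside it, no higher than z 66, out to y 74. Clear width between the rails 106 mm: 10 mm each side of a centred carton
- right_rail: The other guide rail, mirror image on the right (-y) side: inner face at y -53 mm; same origin and axes as the lane
- carton: Closed kraft carton with a teal band printed round its sides: 110 mm long (x), 86 wide (y), 62 high (z), 0.25 to 0.5 kg, loose; origin at the centre of its underside. It starts on the open entry part of the bed, about 115 mm before the lane's origin, up to 25 mm off the centre line and turned up to 0.2 rad; its +x face goes ahead. Moves ahead with about 1 N, sideways with 1 to 4 N
- carton_center (a point): Centre of the carton, 31 mm above its underside; axes as the carton's
- dog (a joint): Red spring dog (pawl 16 mm wide on the lane's centre line, between two rollers) that stops the carton running back: 0 = raised, its upright back edge at lane x 23 mm, about 6 mm above the roller tops; about 0.27 rad = pressed flush. Its ramp faces the entry: a carton pushed along presses it down (about 1 N) and it springs up by itself once the carton's rear has passed
- screwdriver: Screwdriver with red handle, 201 x 26 x 26 mm, lying on the bench to the right of the lane; origin at the middle of its underside. Bystander
- dog_tip (a point): Top of the dog's back edge; moves with the dog
- glue_bottle: White glue bottle with red nozzle, 42 mm across, 121 mm tall, standing on the bench to the left of the lane's entry; origin at the centre of its underside. Bystander
- box_cutter: Orange box cutter, 158 x 21 x 17 mm, lying on the bench left of the glue bottle; origin at the middle of its underside. Bystander

How it is judged:
By the outcome, as a careful person would: the job done as asked, in the order asked, and still so for the second after the job is handed in, with the robot touching nothing.
It also fails if it takes over 54 s, if anything falls off the work surface, if the arm or the gripper's body presses on something with over 40 N, if the wrist force passes 120 N, or if a joint passes its speed limit or range.

## Robot

A 6-joint arm with a two-finger parallel gripper is mounted at the origin on a cart in front of the work surface, level with it; the furniture and walls round the work are solid. World frame = base frame: x ahead of the robot, y to its left, z up, the work surface at z = 0. Lengths are in m, angles in rad, forces in N, time in s.
With the tool pointing down it reaches from about 0.375 to 0.9 m from the base axis. Payload 3.1 kg.
Tool frame: the origin (TCP) lies midway between the tips of the shut fingers; the grasp point (between the pads) lies 19 mm behind it; y points along the fingers, x is the direction in which the jaws open and shut, and the axes are right-handed (so a half turn about y gives the same grasp; the last joint's range is limited). The gripper opens to 87 mm and grips with 3 to 60 N. Pads are 19 mm wide; open, the fingers measure 117 mm over their backs; the gripper's body (75 mm by 190 mm) begins 51 mm behind the grasp point.
Start: joints at [1.091, 0.527, 1.433, -0, 1.181, -0.178], TCP at [0.185, 0.597, 0.223] pointing down, gripper open.
Joint ranges: [-3.08, 3.08], [-0.75, 2.2], [0.22, 2.44], [-1.43, 4.57], [0, 2.65], [-2.85, 2.85]. Speed limits (rad/s): [2.79, 2.79, 3.14, 3.14, 3.14, 3.14].

## Interface

Orientations are given as a unit quaternion [x, y, z, w].
In Python, from rig import * gives the robot as it stands.
- The arm moves only by the tool jog_arm, never from a script. Its argument "series" is a list of rows, each a list of 7 numbers: the shift along the tool's x, y, z in mm, then the turn, a rotation vector about the tool's x, y, z in rad, then the gripper's target within -1 to 1 (shut at 1, half-way at 0, fully open at -1). A call has 1 to 20 rows; each row is the pose to reach, as a shift and turn from the pose commanded when the call began, along the tool's axes at that moment; what a row does not reach only later rows make up. A row lasts 1/8 s, in which the tool goes at most 62.5 mm and 10.7 degrees, less where a joint would pass 70% of its speed; a pose out of reach is approached as far as the arm can. A call with a gripper value outside its range is refused whole. The fingers move at their own pace and stop on an object; "grip_force" is the grip in N (left out, the last holds). Time passes only in rows, so rows that repeat a pose let the fingers close. It gives the time, the measured TCP pose, the force and the opening at its end, in the units of the state.
- get_obs(): the state, without advancing time (a new reading comes with each control period).
- camera(name): name is "side" or "top" or "wrist"; returns a dict with "img" (420x560x3 uint8, red, green, blue), "depth" (420x560 float32, m along the optical axis (not along the pixel's ray), 0 where there is no reading), "camera_matrix" (3x3 intrinsics, pixels), "D" ([k1, k2, p1, p2, k3] as OpenCV has them; the pictures are not rectified), "rvec" (rotation vector, rad) and "tvec" (3), from world to camera coordinates, as OpenCV has them. Camera axes: x right, y down, z forward; pixel columns grow to the right and rows downward; lengths in m; the calibration is good to about 2 mm. A picture is of the moment at which its call begins.
- hand_in(): hands the job in, once; it reports no verdict.
The state is a dict: "time": time; "q": joint angles; "joint_velocities": joint speeds; "joint_torque": joint torques, N m; "position": TCP position; "tool_rot": TCP orientation; "ft_force": force on the tool from outside, world axes, zero at the start; "moment": the same for the moment, N m; "grip_width": finger opening in m.
Only numpy, scipy, OpenCV 4.12 (cv2) and the standard library are available. Lean on these libraries where they do the work, as an engineer would, in place of code of your own. Each camera call takes 0.05 s, during which the arm holds its last target.

## Working session

There is one attempt and no reset: what is moved stays moved. The work goes in short steps, Python scripts to look and compute and a tool call to move; the robot and the scene stay as the last step left them, time stands still between calls to the robot, and variables do not carry over. Pictures are saved under pics/ and viewed, and the job is handed in when it is done.

Besides the shell and the picture viewer there is one more tool, called after "Emit:" as a command line: name --pt "numbers of a row" for each row, then --argument value for the rest. jog_arm: Moves the arm, as the interface text tells. Its arguments: {"type":"object","properties":{"series":{"type":"array","items":{"type":"array","items":{"type":"number"}}},"grip_force":{"type":"number"}},"required":["series"]}

```bash
ls; mkdir -p pics
python3 - <<'E'
from rig import *
import cv2,numpy as np,pickle
o=get_obs();print(o)
for n in("top","side"):
    c=camera(n);pickle.dump(c,open(f'{n}0.pkl','wb'))
    cv2.imwrite(f'pics/{n}0.png',c['img'][:,:,::-1]);print(n,c['camera_matrix'],c['D'],c['rvec'],c['tvec'])
E
```

```text
pics
{'time': 0.0, 'q': array([ 1.09149035e+00,  5.28453533e-01,  1.43387245e+00,  8.53416665e-06,
        1.18138414e+00, -1.78482290e-01]), 'joint_velocities': array([ 0.00152669,  0.00037718, -0.00024442, -0.00057115,  0.00173853,
       -0.00035698]), 'joint_torque': array([ 3.62709193e-05, -4.40045214e+01, -1.76591223e+01,  6.31630886e-02,
        5.81114867e-02, -1.72414275e-04]), 'position': array([0.18481688, 0.59630317, 0.22158888]), 'tool_rot': array([ 0.56960526,  0.41875769, -0.4201041 , -0.56895025]), 'ft_force': array([ 0.39246725, -0.57175874, -1.1667798 ]), 'moment': array([-0.0294254 ,  0.02389071, -0.02494254]), 'grip_width': 0.0865910692166361}
top [[431.56578534   0.         281.91560197]
 [  0.         431.56578534 217.08840919]
 [  0.           0.           1.        ]] [-0.14107896  0.          0.          0.          0.        ] [ 2.12962062 -2.18411764  0.12533448] [-0.15043517  0.55710073  1.02677066]
side [[482.75207246   0.         274.65288203]
 [  0.         482.75207246 209.59795414]
 [  0.           0.           1.        ]] [-0.12336156  0.          0.          0.          0.        ] [ 0.24950741 -2.74762792  1.28148059] [0.50339067 0.23579025 1.15516746]
```

View pics/top0.png

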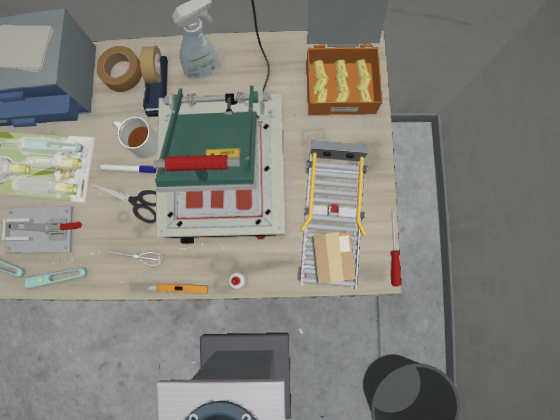

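View pics/side0.png

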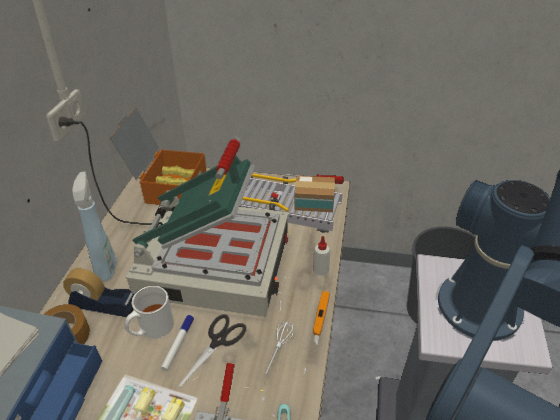

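```bash
python3 - <<'E'
import cv2,pickle
c=pickle.load(open('top0.pkl','rb'));i=c['img'][130:300,280:420,::-1]
cv2.imwrite('pics/top0c.png',cv2.resize(i,None,fx=3.5,fy=3.5,interpolation=cv2.INTER_CUBIC))
E
cat > h.py <<'E'
import numpy as np,cv2,pickle
def ray(c,u,v):
    p=cv2.undistortPoints(np.array([[[u,v]]],float),c['camera_matrix'],c['D'])[0,0]
    R=cv2.Rodrigues(np.array(c['rvec'],float))[0];t=np.array(c['tvec'],float).ravel()
    return -R.T@t, R.T@np.array([p[0],p[1],1.]),R,t
def atz(c,u,v,z):
    o,d,_,_=ray(c,u,v);return o+d*(z-o[2])/d[2]
def dep(c,u,v):
    o,d,_,_=ray(c,u,v);return o+d*c['depth'][int(round(v)),int(round(u))]
def proj(c,P):
    return cv2.projectPoints(np.array(P,float).reshape(-1,1,3),np.array(c['rvec'],float),np.array(c['tvec'],float),c['camera_matrix'],np.array(c['D'],float))[0][:,0]
E
```

```text
(no output)
```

View pics/top0c.png

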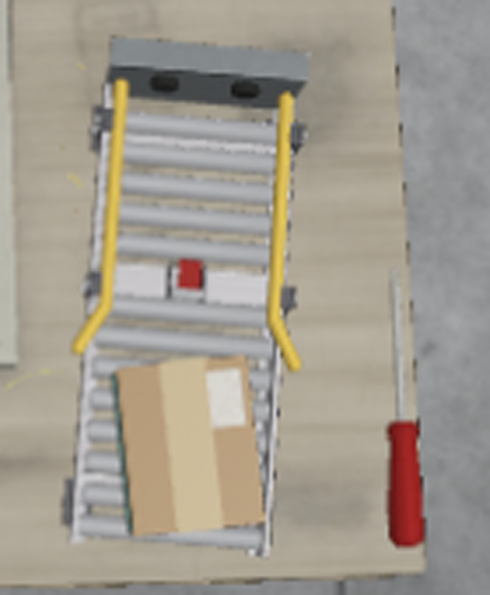

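```bash
cat >> h.py <<'E'
from scipy.optimize import least_squares
def tf(p,L):  # p=(x,y,yaw) L in m
    L=np.atleast_2d(np.array(L,float));c,s=np.cos(p[2]),np.sin(p[2])
    return np.c_[p[0]+c*L[:,0]-s*L[:,1],p[1]+s*L[:,0]+c*L[:,1],L[:,2]]
def fit(c,L,px,p0):
    r=least_squares(lambda p:(proj(c,tf(p,L))-px).ravel(),p0,loss='soft_l1')
    return r.x,(proj(c,tf(r.x,L))-px)
E
python3 - <<'E'
from h import *
c=pickle.load(open('top0.pkl','rb'))
f=lambda P:(np.array(P,float)+.5)/3.5-.5+[280,130]
rl=np.array([[140,58,65],[-15,58,65],[-45,74,65],[140,-58,65],[-15,-58,65],[-45,-74,65]])/1000
px=f([(121,82),(107,303),(78,350),(287,97),(273,320),(294,367)])
p0=[*atz(c,*f([[190,285]])[0],.05)[:2],0]
print(p0)
p,r=fit(c,rl,px,p0);print('lane',p,r.round(1))
cl=np.array([[55,43,104],[55,-43,104],[-55,-43,104],[-55,43,104]])/1000
pc=f([(117,370),(246,355),(266,524),(134,536)])
q,r=fit(c,cl,pc,[p[0]-.115,p[1],0]);print('carton',q,r.round(1))
Rz=np.array([[np.cos(p[2]),np.sin(p[2])],[-np.sin(p[2]),np.cos(p[2])]])
print('carton in lane',Rz@(q[:2]-p[:2]),q[2]-p[2])
np.save('lane.npy',p)
# overlay incl. other lane points
img=cv2.resize(c['img'][130:300,280:420,::-1],None,fx=3.5,fy=3.5,interpolation=cv2.INTER_CUBIC)
pts=[(tf(p,rl),(0,0,255)),(tf(q,cl),(255,0,0)),(tf(p,np.array([[138,28,68],[138,-28,68],[23,0,48],[23,8,48],[23,-8,48],[-178,68,40],[-178,-68,40],[152,68,90],[152,-68,90]])/1000.),(0,160,0))]
for P,col in pts:
    for u in (proj(c,P)-[280,130]+.5)*3.5-.5: cv2.circle(img,tuple(int(round(x)) for x in u),3,col,1)
cv2.imwrite('pics/ov0.png',img)
# depth check: carton top, rail, end-stop plate
for uv in [(190,450),(170,480),(200,60),(121,200),(280,200)]:
    u=f([uv])[0];print(uv,dep(c,*u).round(4))
E
```

```text
[np.float64(0.5625370670485361), np.float64(-0.2909235267198991), 0]
lane [ 0.55688464 -0.28971158 -0.10933377] [[ 0.1  0.7]
 [-0.7  0.6]
 [-0.1 -0.9]
 [ 0.1  0.5]
 [ 0.3 -0.3]
 [ 0.1 -0.6]]
carton [ 0.45010866 -0.28110089  0.07421615] [[-0.2 -0.4]
 [ 0.2  0.1]
 [-0.  -0.1]
 [ 0.   0.5]]
carton in lane [-0.10707799 -0.00309169] 0.18354992191877
(190, 450) [ 0.4474 -0.2801  0.1063]
(170, 480) [ 0.4285 -0.2669  0.1024]
(200, 60) [ 0.7123 -0.2999  0.0874]
(121, 200) [ 0.6332 -0.249  -0.0009]
(280, 200) [ 0.6181 -0.3539  0.0648]
```

View pics/ov0.png

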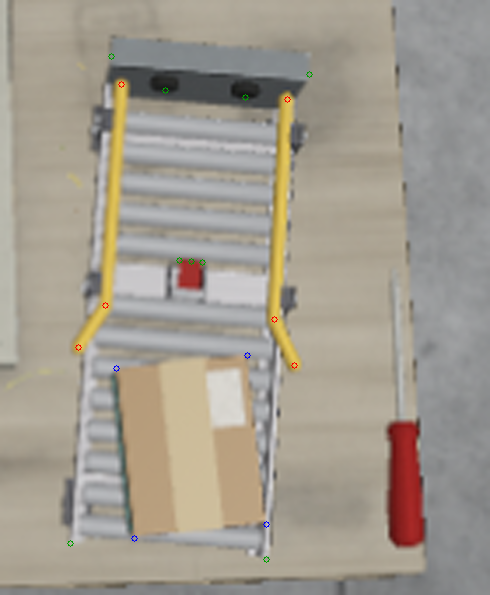

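```bash
cat >> h.py <<'E'
from scipy.spatial.transform import Rotation as Ro
def plan(o,targets,lane=None):
    """targets: (world xyz, R matrix) -> tool-frame shift mm + rotvec relative to current"""
    R0=Ro.from_quat(o['tool_rot']);p0=o['position']
    for P,R in targets:
        print((R0.inv().apply(np.array(P)-p0)*1000).round(1),(R0.inv()*R).as_rotvec().round(4))
def Rdown(a):  # tool y down, tool x at world yaw a
    x=np.array([np.cos(a),np.sin(a),0]);y=np.array([0,0,-1.]);return Ro.from_matrix(np.c_[x,y,np.cross(x,y)])
E
python3 - <<'E'
from rig import *; from h import *
o=get_obs();R=Ro.from_quat(o['tool_rot']);print(R.as_matrix().round(3))
p=np.load('lane.npy')
x=R.as_matrix()[:,0];print('tool x yaw',np.arctan2(x[1],x[0]),'q1',o['q'][0],o['q'][5])
P=lambda L:tf(p,np.array([L])/1000.)[0]
print(P((-215,0,75)),P((-190,0,75)))
for s in(1,-1):
    a=p[2]+s*np.pi/2;print('target yaw',a)
    plan(o,[((.45,.2,.24),Rdown(a)),((*P((-205,5,75))[:2],.24),Rdown(a)),(P((-205,5,75)),Rdown(a))])
c=pickle.load(open('top0.pkl','rb'))
for uv in [(237,281),(278,238),(180,288),(230,160),(200,235)]:print(uv,dep(c,*uv).round(3))
E
```

```text
[[ 0.296 -0.001 -0.955]
 [ 0.955 -0.002  0.296]
 [-0.002 -1.     0.   ]]
tool x yaw 1.2700373622592607 q1 1.0915385114202765 -0.17850039802005171
[ 0.34316841 -0.26625163  0.075     ] [ 0.36801913 -0.26897953  0.075     ]
target yaw 1.4614625530563814
[-300.   -17.9 -370.7] [-0.0005 -0.1914 -0.0019]
[-770.2  -17.  -415.7] [-0.0005 -0.1914 -0.0019]
[-769.9  148.  -415.7] [-0.0005 -0.1914 -0.0019]
target yaw -1.6801301005334117
[-300.   -17.9 -370.7] [ 2.8000e-03  2.9502e+00 -8.0000e-04]
[-770.2  -17.  -415.7] [ 2.8000e-03  2.9502e+00 -8.0000e-04]
[-769.9  148.  -415.7] [ 2.8000e-03  2.9502e+00 -8.0000e-04]
(237, 281) [ 0.402 -0.059  0.103]
(278, 238) [ 0.504 -0.153  0.001]
(180, 288) [0.385 0.092 0.019]
(230, 160) [ 0.613 -0.079  0.367]
(200, 235) [0.51  0.028 0.084]
```

Emit:
jog_arm --pt "-40 -4 -40 0 -0.02 0 -0.25" --pt "-80 -8 -80 0 -0.04 0 -0.25" --pt "-120 -12 -120 0 -0.06 0 -0.25" --pt "-160 -15 -160 0 -0.08 0 -0.25" --pt "-200 -18 -200 0 -0.1 0 -0.25" --pt "-240 -18 -240 0 -0.12 0 -0.25" --pt "-280 -18 -280 0 -0.14 0 -0.25" --pt "-320 -18 -320 0 -0.17 0 -0.25" --pt "-356 -18 -356 0 -0.191 0 -0.25" --pt "-404 -18 -371 0 -0.191 0 -0.25" --pt "-452 -18 -386 0 -0.191 0 -0.25" --pt "-500 -18 -401 0 -0.191 0 -0.25" --pt "-547 -18 -416 0 -0.191 0 -0.25" --pt "-592 -18 -416 0 -0.191 0 -0.25" --pt "-637 -18 -416 0 -0.191 0 -0.25" --pt "-682 -18 -416 0 -0.191 0 -0.25" --pt "-727 -18 -416 0 -0.191 0 -0.25" --pt "-770 -18 -416 0 -0.191 0 -0.25" --pt "-770 -18 -416 0 -0.191 0 -0.25" --pt "-770 -18 -416 0 -0.191 0 -0.25"

```text
time: 2.6
position: [0.3539, -0.261, 0.2402]
tool_rot: [-0.526, -0.472, 0.471, 0.527]
ft_force: [-0.0, -0.2, 0.7]
grip_width: 0.0545
```

```bash
cat > st.py <<'E'
from rig import *; from h import *
import sys
def state(tag):
    o=get_obs();p=np.load('lane.npy')
    d=(o['position']-[p[0],p[1],0])*1000;c,s=np.cos(p[2]),np.sin(p[2])
    R=Ro.from_quat(o['tool_rot']).as_matrix()
    print('t',round(o['time'],2),'TCP lane mm',(c*d[0]+s*d[1]).round(1),(-s*d[0]+c*d[1]).round(1),d[2].round(1),'yaw err',(np.arctan2(R[1,0],R[0,0])-p[2]-np.pi/2).round(4),'tilt',R[2,[0,2]].round(4),'F',o['ft_force'].round(1),'w',o['grip_width'].round(4))
    return o
if __name__=='__main__':
    state('')
    for n in sys.argv[2:]:
        c=camera(n);pickle.dump(c,open(f'{n}{sys.argv[1]}.pkl','wb'))
        i=c['img'][:,:,::-1]
        if n=='top': i=cv2.resize(i[130:300,280:420],None,fx=3.5,fy=3.5,interpolation=cv2.INTER_CUBIC)
        if n=='side': i=cv2.resize(i[150:270,220:380],None,fx=4,fy=4,interpolation=cv2.INTER_CUBIC)
        cv2.imwrite(f'pics/{n}{sys.argv[1]}.png',i)
E
python3 st.py 1 top wrist
```

```text
Traceback (most recent call last):
  File "st.py", line 10, in <module>
    state('')
    ~~~~~^^^^
  File "st.py", line 7, in state
    print('t',round(o['time'],2),'TCP lane mm',(c*d[0]+s*d[1]).round(1),(-s*d[0]+c*d[1]).round(1),d[2].round(1),'yaw err',(np.arctan2(R[1,0],R[0,0])-p[2]-np.pi/2).round(4),'tilt',R[2,[0,2]].round(4),'F',o['ft_force'].round(1),'w',o['grip_width'].round(4))
                                                                                                                                                                                                                                      ^^^^^^^^^^^^^^^^^^^^^
AttributeError: 'float' object has no attribute 'round'
```

```bash
sed -i "s/o\['grip_width'\].round(4)/round(o['grip_width'],4)/" st.py
python3 st.py 1 top wrist
```

```text
t 2.6 TCP lane mm -204.9 6.4 240.2 yaw err -0.0011 tilt [0.0015 0.001 ] F [-0.  -0.2  0.7] w 0.0545
```

View pics/wrist1.png

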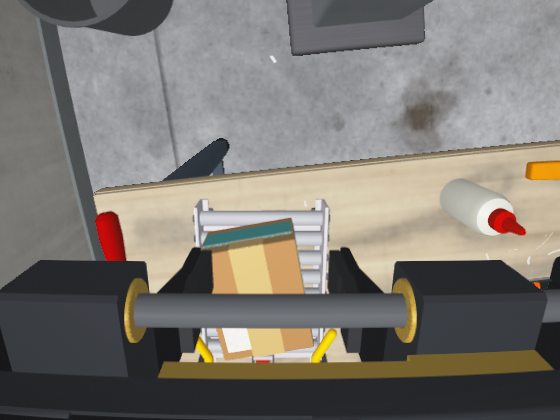

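View pics/top1.png

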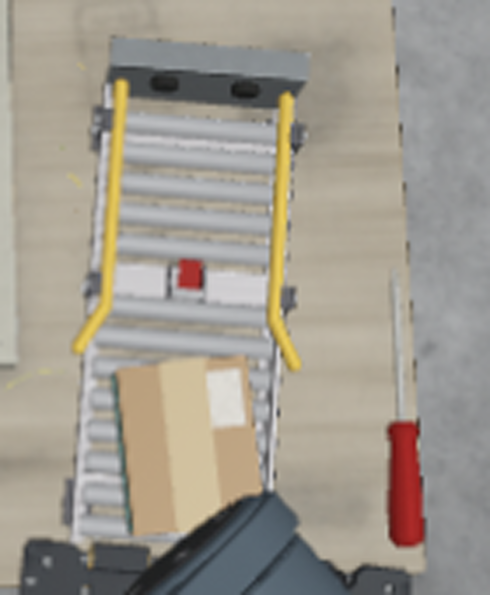

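Run:
```python
from h import *
c=pickle.load(open('wrist1.pkl','rb'));print(c['camera_matrix'][0],c['D'],ray(c,280,210)[:2])
p=np.load('lane.npy')
i=cv2.resize(c['img'][190:370,180:350,::-1],None,fx=4,fy=4,interpolation=cv2.INTER_CUBIC)[:,:]
q=[ 0.45010866,-0.28110089,0.07421615]
G=np.array([[-55,43,104],[-55,-43,104],[55,43,104],[55,-43,104],[-55,43,42],[-55,-43,42]])/1000
for P,col in((tf(q,G),(255,0,0)),(tf(p,np.array([[-178,62,42],[-178,-62,42],[-45,74,65],[-45,-74,65],[-15,58,65],[-15,-58,65],[23,0,48]])/1000),(0,0,255))):
    for u in (proj(c,P)-[180,190]+.5)*4-.5: cv2.circle(i,tuple(int(round(x)) for x in u),4,col,1)
cv2.imwrite('pics/w1c.png',cv2.resize(i,None,fx=.83,fy=.83))
```

```text
[378.56213394   0.         270.00316918] [-0.0826613  0.         0.         0.         0.       ] (array([ 0.27784022, -0.25361719,  0.40241201]), array([ 0.2859814 , -0.00341534, -0.95860463]))
```

View pics/w1c.png

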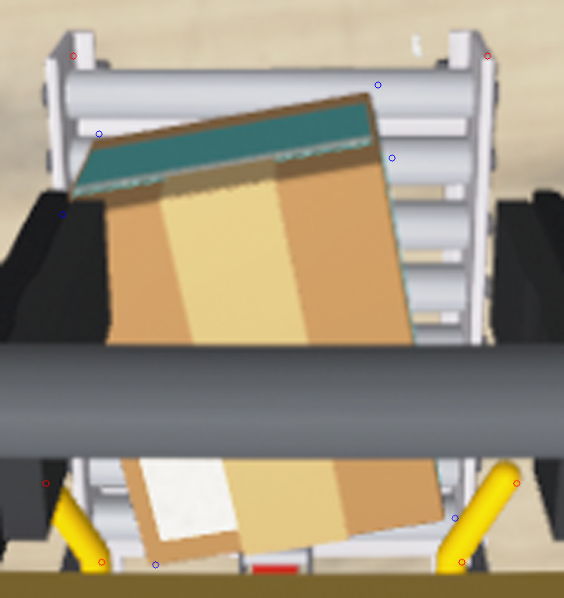

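Emit:
jog_arm --pt "-4 40 0 0 0 0 -0.25" --pt "-8 80 0 0 0 0 -0.25" --pt "-13 120 0 0 0 0 -0.25" --pt "-13 150 0 0 0 0 -0.25" --pt "-13 165 0 0 0 0 -0.25" --pt "-13 165 -10 0 0 0 -0.25" --pt "-13 165 -20 0 0 0 -0.25" --pt "-13 165 -24 0 0 0 -0.25" --pt "-13 165 -28 0 0 0 -0.25" --pt "-13 165 -31 0 0 0 -0.25" --pt "-13 165 -34 0 0 0 -0.25" --pt "-13 165 -37 0 0 0 -0.25" --pt "-13 165 -37 0 0 0 -0.25"

```text
time: 4.32
position: [0.39, -0.2789, 0.0755]
tool_rot: [0.527, 0.472, -0.472, -0.527]
ft_force: [0.2, -0.7, 0.9]
grip_width: 0.0543
```

```bash
python3 st.py 2 top wrist side
```

```text
t 4.33 TCP lane mm -167.1 -7.4 75.5 yaw err -0.0006 tilt [-0.0002 -0.0005] F [ 0.2 -0.7  0.9] w 0.0543
```

View pics/wrist2.png

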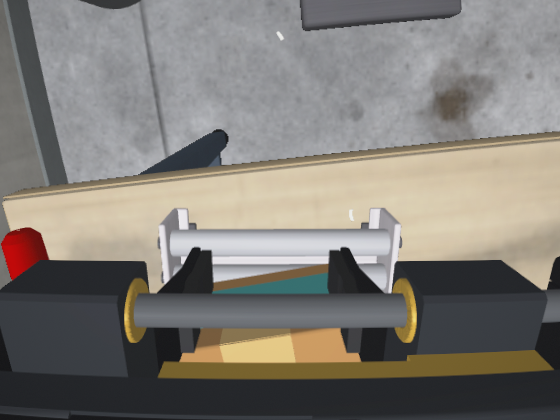

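View pics/top2.png

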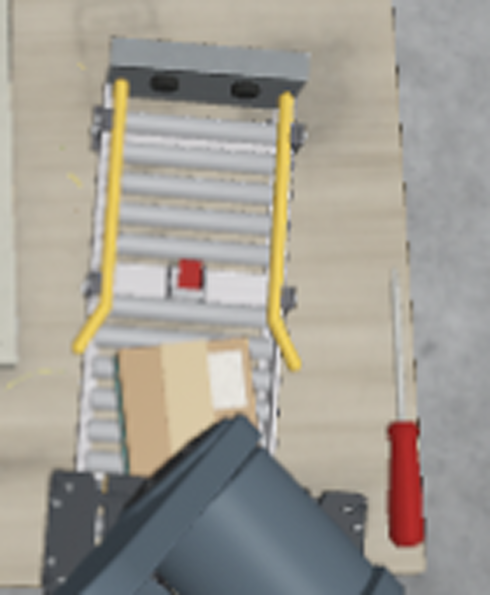

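View pics/side2.png

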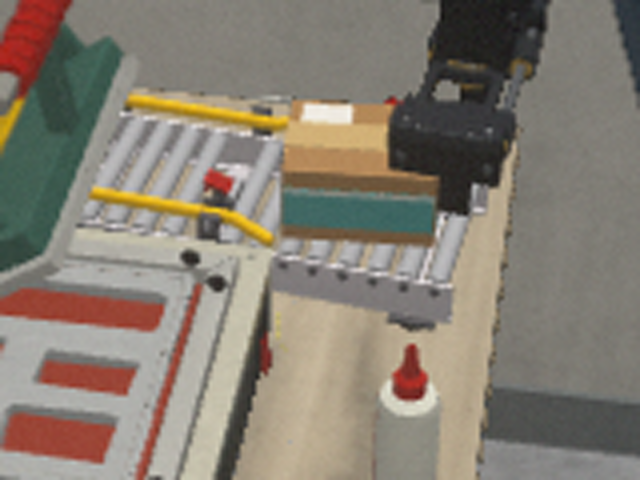

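```bash
cat >> h.py <<'E'
CL=np.array([[55,43,104],[55,-43,104],[-55,-43,104],[-55,43,104]])/1000
def carton(c,corn,idx=(0,1,2,3),sc=3.5,off=(280,130)):
    px=(np.array(corn,float)+.5)/sc-.5+np.array(off); p=np.load('lane.npy')
    q,r=fit(c,CL[list(idx)],px,[p[0]-.09,p[1],p[2]])
    d=(q[:2]-p[:2])*1000;cc,s=np.cos(p[2]),np.sin(p[2]);x,y,a=cc*d[0]+s*d[1],-s*d[0]+cc*d[1],q[2]-p[2]
    print('carton lane x %.1f y %.1f yaw %.3f'%(x,y,a),'res',np.abs(r).max().round(2))
    for n,(X,Y) in dict(FL=(55,43),FR=(55,-43),RR=(-55,-43),RL=(-55,43)).items():
        print(n,round(x+X*np.cos(a)-Y*np.sin(a),1),round(y+X*np.sin(a)+Y*np.cos(a),1))
E
python3 - <<'E'
from h import *
c=pickle.load(open('top2.pkl','rb'))
carton(c,[(120,350),(247,340)],(0,1))
c=pickle.load(open('side2.pkl','rb'))
carton(c,[(281,187),(290,104)],(0,1),4,(220,150))
E
```

```text
carton lane x -96.1 y -2.5 yaw 0.162 res 0.53
FL -48.8 48.8
FR -34.9 -36.0
RR -143.5 -53.8
RL -157.3 31.1
carton lane x -98.3 y 7.3 yaw 0.202 res 1.41
FL -53.0 60.4
FR -35.8 -23.8
RR -143.5 -45.9
RL -160.8 38.4
```

Emit:
jog_arm --pt "0 0 15 0 0 0 1" --pt "0 0 30 0 0 0 1" --pt "-30 0 32 0 0 0 1" --pt "-60 0 30 0 0 0 1" --pt "-83 0 20 0 0 0 1" --pt "-85 8 0 0 0 0 1" --pt "-85 17 -20 0 0 0 1" --pt "-85 17 -35 0 0 0 1" --pt "-75 17 -35 0 0 0 1" --pt "-68 17 -35 0 0 0 1" --pt "-64 17 -35 0 0 0 1" --pt "-61 17 -35 0 0 0 1" --pt "-58 17 -35 0 0 0 1" --pt "-55 17 -35 0 0 0 1" --pt "-55 17 -35 0 0 0 1"

```text
time: 6.35
position: [0.4184, -0.3371, 0.0586]
tool_rot: [-0.527, -0.472, 0.472, 0.527]
ft_force: [-0.9, 0.5, 0.0]
grip_width: -0.0001
```

```bash
python3 st.py 3 top wrist side
```

```text
t 6.35 TCP lane mm -132.5 -62.2 58.6 yaw err -0.0005 tilt [0.0001 0.    ] F [-0.9  0.5  0. ] w -0.0001
```

View pics/wrist3.png

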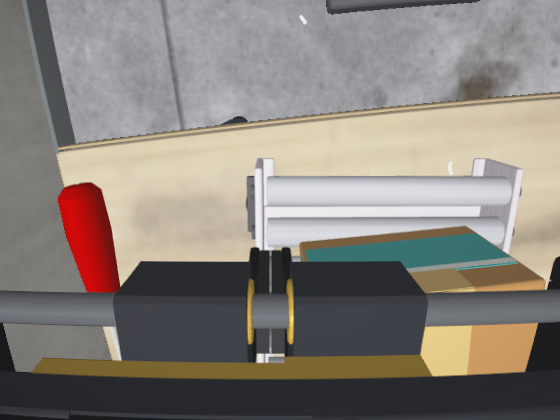

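View pics/top3.png

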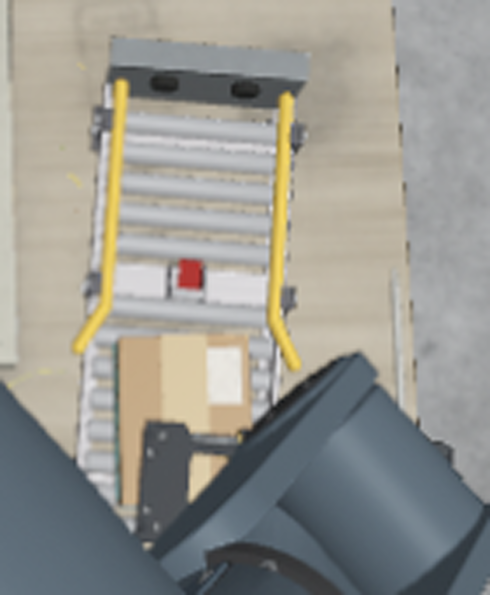

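View pics/side3.png

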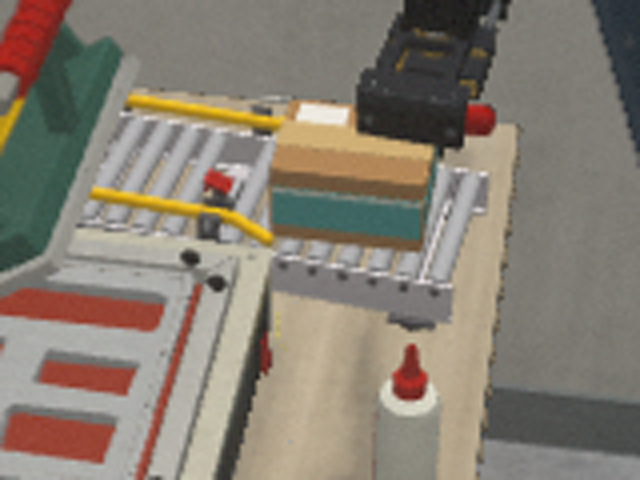

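Run:
```python
from h import *
c=pickle.load(open('top3.pkl','rb'))
carton(c,[(119,337),(248,335),(122,503)],(0,1,3))
i=cv2.resize(c['img'][215:280,305:365,::-1],None,fx=9,fy=9,interpolation=cv2.INTER_CUBIC)
cv2.imwrite('pics/top3d.png',i)
```

```text
carton lane x -90.0 y 1.4 yaw 0.096 res 0.63
FL -39.4 49.5
FR -31.2 -36.1
RR -140.7 -46.6
RL -148.9 39.0
```

View pics/top3d.png

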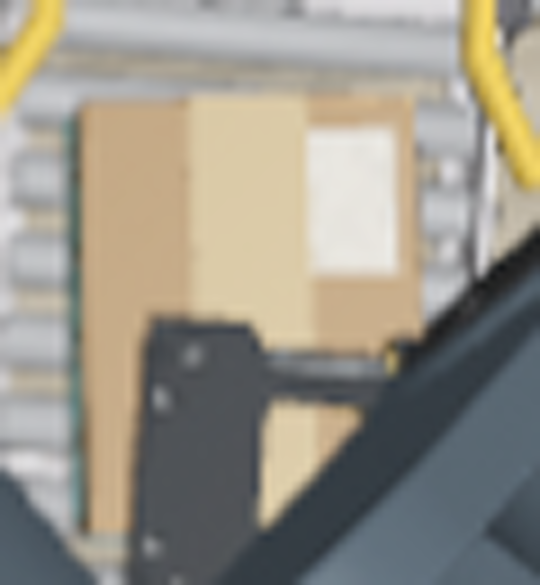

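Emit:
jog_arm --pt "2 0 0 0 0 0 1" --pt "4 0 0 0 0 0 1" --pt "5.5 0 0 0 0 0 1" --pt "5.5 0 0 0 0 0 1" --pt "5.5 0 0 0 0 0 1"

```text
time: 7.12
position: [0.419, -0.3316, 0.0585]
tool_rot: [-0.527, -0.472, 0.472, 0.527]
ft_force: [0.3, 0.1, 0.7]
grip_width: 0.0008
```

```bash
python3 st.py 4 top
python3 - <<'E'
from h import *
c=pickle.load(open('top4.pkl','rb'))
i=cv2.resize(c['img'][215:280,305:365,::-1],None,fx=9,fy=9,interpolation=cv2.INTER_CUBIC)
cv2.imwrite('pics/top4d.png',i)
E
```

```text
t 7.12 TCP lane mm -132.5 -56.7 58.5 yaw err -0.0006 tilt [0.0003 0.0001] F [0.3 0.1 0.7] w 0.0008
```

View pics/top4d.png

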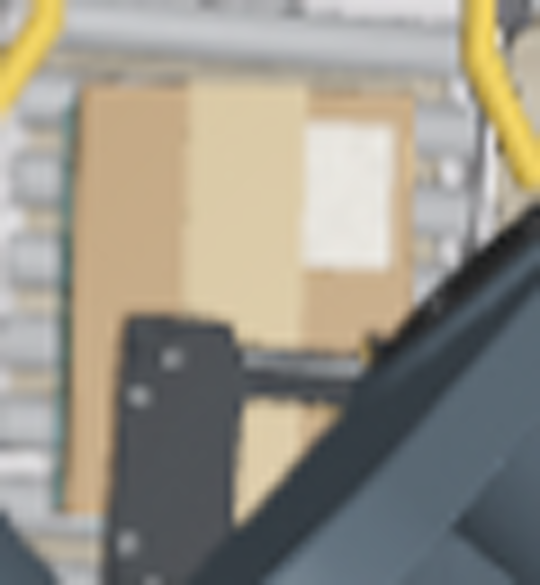

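Run:
```python
from h import *
c=pickle.load(open('top4.pkl','rb'))
carton(c,[(79,86),(413,97),(65,512)],(0,1,3),9,(305,215))
p=np.load('lane.npy')
i=cv2.imread('pics/top4d.png')
for u in (proj(c,tf(p,np.array([[-15,58,65],[-45,74,65],[-15,-58,65],[-45,-74,65]])/1000.))-[305,215]+.5)*9-.5:print(u.round(0))
```

```text
carton lane x -88.2 y 4.9 yaw 0.044 res 0.59
FL -35.1 50.2
FR -31.4 -35.7
RR -141.2 -40.5
RL -145.0 45.4
[45. 20.]
[-24. 128.]
[480.  56.]
[533. 174.]
```

Run:
```python
from h import *
c=pickle.load(open('top0.pkl','rb'));p=np.load('lane.npy')
o,_,R,t=ray(c,0,0)
v,u=np.mgrid[0:420,0:560];uv=np.c_[u.ravel(),v.ravel()].astype(float)
n=cv2.undistortPoints(uv[:,None],c['camera_matrix'],c['D'])[:,0]
W=o+(np.c_[n,np.ones(len(n))]*c['depth'].reshape(-1,1))@R
d=(W[:,:2]-p[:2])*1000;cc,s=np.cos(p[2]),np.sin(p[2]);x=cc*d[:,0]+s*d[:,1];y=-s*d[:,0]+cc*d[:,1];z=W[:,2]*1000
ok=c['depth'].ravel()>0
for y0 in range(80,220,20):
    print(y0,[ int(z[m].max()) if (m:=ok&(x>=x0)&(x<x0+20)&(y>=y0)&(y<y0+20)).any() else None for x0 in range(-160,100,20)])
```

```text
80 [7, 6, 5, 4, 6, 5, 6, 4, 5, 4, 5, 6, 5]
100 [5, 5, 6, 4, 90, 90, 92, 4, 4, 3, 4, 4, 5]
120 [6, 5, 7, 5, 90, 92, 92, 92, 93, 92, 92, 90, 92]
140 [4, 6, 5, 5, 93, 108, 109, 107, 107, 107, 106, 104, 91]
160 [6, 6, 5, 6, 94, 108, 109, 111, 279, 270, 109, 110, 108]
180 [6, 7, 5, 7, 93, 107, 110, 108, 292, 354, 303, 291, 277]
200 [76, 5, 5, 6, 92, 107, 109, 273, 291, 367, 359, 279, 274]
```

Emit:
jog_arm --pt "-14 0 0 0 0 0 1" --pt "-16 -30 0 0 0 0 1" --pt "-16 -75 0 0 0 0 1" --pt "-16 -100 0 0 0 0 1" --pt "20 -100 -20 0 0 0 1" --pt "60 -100 -40 0 0 0 1" --pt "105 -100 -53 0 0 0 1" --pt "142 -100 -53 0 0 0 1" --pt "142 -70 -53 0 0 0 1" --pt "142 -30 -53 0 0 0 1" --pt "142 -8 -53 0 0 0 1" --pt "134 -8 -53 0 0 0 1" --pt "126 -8 -53 0 0 0 1" --pt "122 -8 -53 0 0 0 1" --pt "119 -8 -53 0 0 0 1" --pt "117 -8 -53 0 0 0 1" --pt "115 -8 -53 0 0 0 1" --pt "115 -8 -53 0 0 0 1"

```text
time: 9.43
position: [0.4845, -0.2229, 0.0669]
tool_rot: [-0.527, -0.472, 0.472, 0.527]
ft_force: [0.4, 3.5, 3.9]
grip_width: 0.0005
```

```bash
python3 st.py 5 top wrist side
```

```text
t 9.43 TCP lane mm -79.3 58.6 66.9 yaw err -0.0003 tilt [ 0.0004 -0.0003] F [0.4 3.5 3.9] w 0.0005
```

View pics/top5.png

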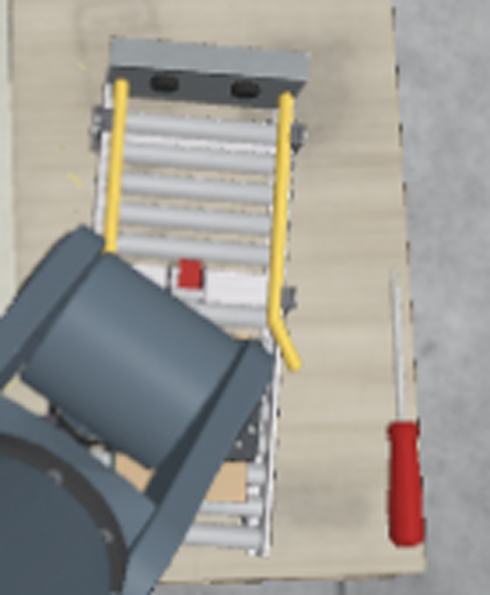

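View pics/side5.png

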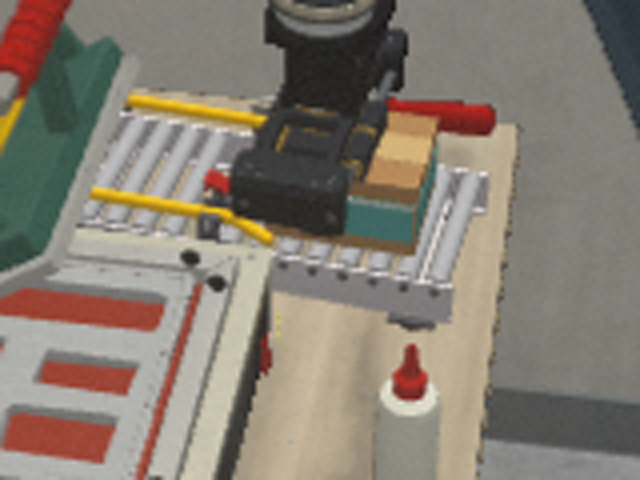

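Emit:
jog_arm --pt "6 0 0 0 0 0 1" --pt "18 0 0 0 0 0 1" --pt "26 -20 0 0 0 0 1" --pt "26 -60 0 0 0 0 1" --pt "22 -95 5 0 0 0 0.5" --pt "0 -100 40 0 0 0 0" --pt "-25 -100 75 0 0 0 -0.25" --pt "-50 -100 105 0 0 0 -0.25" --pt "-58 -100 121 0 0 0 -0.25" --pt "-58 -100 121 0 0 0 -0.25"

```text
time: 10.82
position: [0.3567, -0.2673, 0.1664]
tool_rot: [-0.527, -0.471, 0.471, 0.528]
ft_force: [-0.1, -0.3, 0.2]
grip_width: 0.0505
```

```bash
python3 st.py 6 top wrist side;python3 - <<'E'
from h import *
c=pickle.load(open('top6.pkl','rb'))
i=cv2.resize(c['img'][205:280,305:365,::-1],None,fx=9,fy=8,interpolation=cv2.INTER_CUBIC)
cv2.imwrite('pics/top6d.png',i)
E
```

```text
t 10.82 TCP lane mm -201.4 0.5 166.4 yaw err -0.0025 tilt [0.0008 0.0009] F [-0.1 -0.3  0.2] w 0.0505
```

View pics/top6d.png

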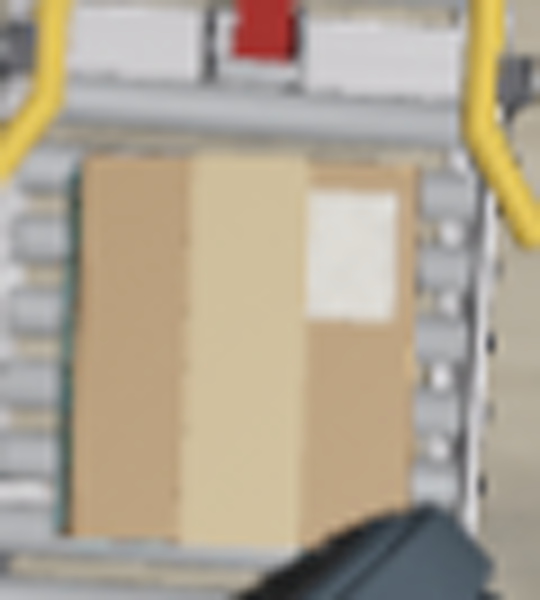

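View pics/side6.png

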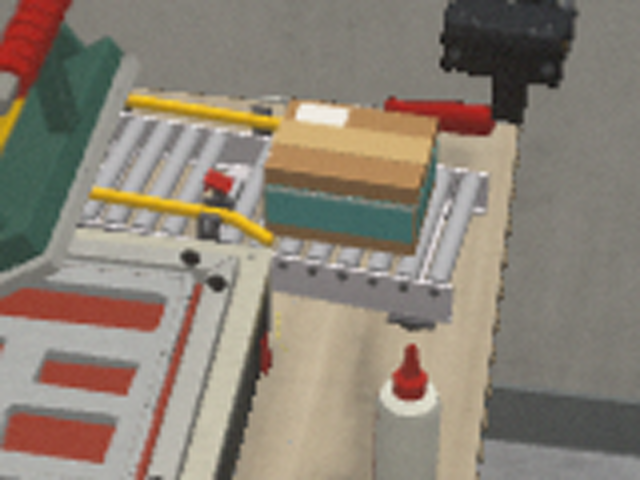

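View pics/wrist6.png

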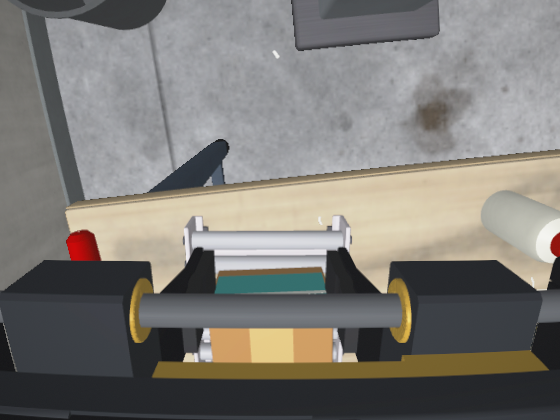

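Run:
```python
from h import *
c=pickle.load(open('top6.pkl','rb'))
P=np.array([(82,157),(414,167),(68,533)])
px=(P+.5)/[9,8]-.5
carton(c,px,(0,1,3),1,(305,205.))
carton(pickle.load(open('top4.pkl','rb')),[(79,86),(413,97),(65,512)],(0,1,3),9,(305,215))
```

```text
carton lane x -88.2 y 4.3 yaw 0.044 res 0.85
FL -35.1 49.6
FR -31.3 -36.3
RR -141.2 -41.1
RL -145.0 44.8
carton lane x -88.2 y 4.9 yaw 0.044 res 0.59
FL -35.1 50.2
FR -31.4 -35.7
RR -141.2 -40.5
RL -145.0 45.4
```

Run:
```python
from h import *
c=pickle.load(open('wrist6.pkl','rb'))
i=cv2.resize(c['img'][205:305,170:370,::-1],None,fx=4,fy=4,interpolation=cv2.INTER_CUBIC)
cv2.imwrite('pics/w6d.png',i)
c=pickle.load(open('side6.pkl','rb'))
i=cv2.resize(c['img'][165:220,235:335,::-1],None,fx=8,fy=8,interpolation=cv2.INTER_CUBIC)
cv2.imwrite('pics/s6d.png',i)
```

```text
(no output)
```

View pics/w6d.png

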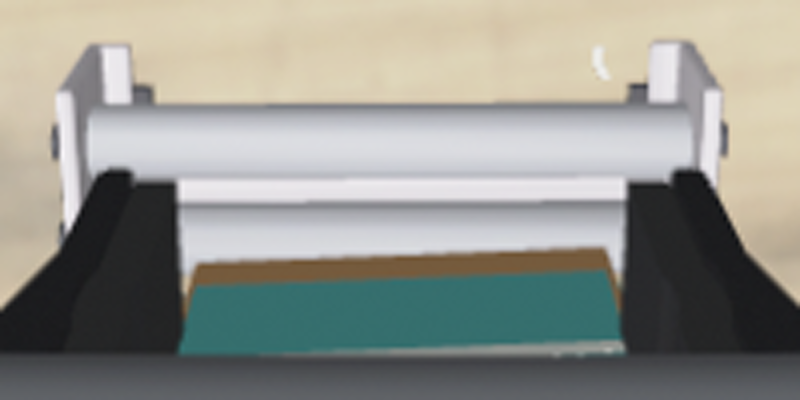

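View pics/s6d.png

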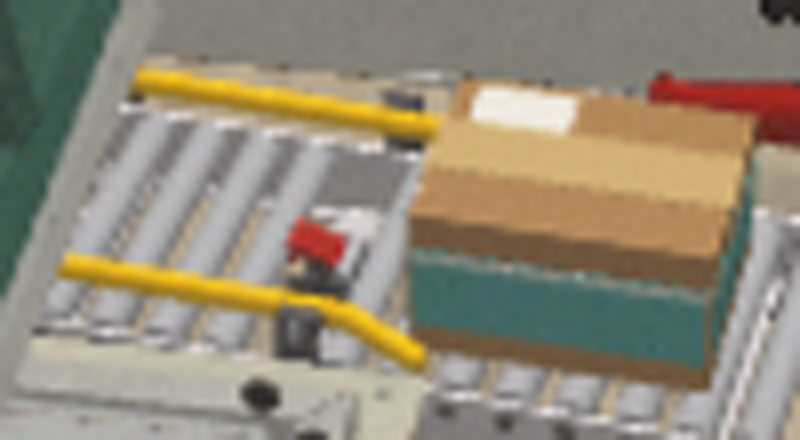

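Run:
```python
from h import *
p=np.load('lane.npy')
def lane(P):
    d=(P[:2]-p[:2])*1000;cc,s=np.cos(p[2]),np.sin(p[2]);return np.array([cc*d[0]+s*d[1],-s*d[0]+cc*d[1]]).round(1)
c=pickle.load(open('wrist6.pkl','rb'))
f=lambda x,y:((x+.5)/4-.5+170,(y+.5)/4-.5+205)
for n,(x,y) in dict(rollR=(88,112),rollL=(692,110),carRR=(195,264),carRL=(607,247)).items(): print(n,lane(atz(c,*f(x,y),.042)))
c=pickle.load(open('side6.pkl','rb'))
f=lambda x,y:((x+.5)/8-.5+235,(y+.5)/8-.5+165)
rl=np.array([[-45,74,65],[-15,58,65],[140,58,65],[140,-58,65]])/1000
px=np.array([f(425,358),f(325,305),f(60,263),f(137,78)])
P,r=fit(c,rl,px,p);print('lane side',P,r.round(1),p)
pc=np.array([f(412,214),f(457,82),f(752,116),f(712,256)])
q,r=fit(c,CL,pc,[.47,-.28,p[2]]);print('carton',q,r.round(1))
d=(q[:2]-P[:2])*1000;cc,s=np.cos(P[2]),np.sin(P[2]);print(cc*d[0]+s*d[1],-s*d[0]+cc*d[1],q[2]-P[2])
```

```text
rollR [-172.9  -63.9]
rollL [-173.2   57.9]
carRR [-139.3  -43.7]
carRL [-143.    41.9]
lane side [ 0.53794872 -0.28768884 -0.25408838] [[ 0.3  1. ]
 [ 5.5  1.6]
 [-9.  -6.7]
 [-0.4 -4.4]] [ 0.55688464 -0.28971158 -0.10933377]
carton [ 0.46952653 -0.27793558 -0.04775823] [[-0.9  0.4]
 [-0.1 -0.7]
 [ 0.3 -0.2]
 [ 0.5  0.3]]
-68.67695267036639 -7.758714751913132 0.20633014273230096
```

Run:
```python
from h import *
p=np.load('lane.npy');c=pickle.load(open('side5.pkl','rb'))
pts=np.array([[-79+a,58.6+b,67+70+e] for e in(0,50) for b in(95,-95) for a in(-37.5,37.5)]+[[-79+9.5,58.6-13,67],[-79+9.5,58.6+13,67]])/1000.
i=cv2.imread('pics/side5.png')
for k,u in enumerate((proj(c,tf(p,pts))-[220,150]+.5)*4-.5):
    cv2.circle(i,tuple(int(round(x)) for x in u),4,[(0,255,0),(0,255,255),(255,0,255)][k//4],2)
cv2.imwrite('pics/s5o.png',i)
```

```text
(no output)
```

View pics/s5o.png

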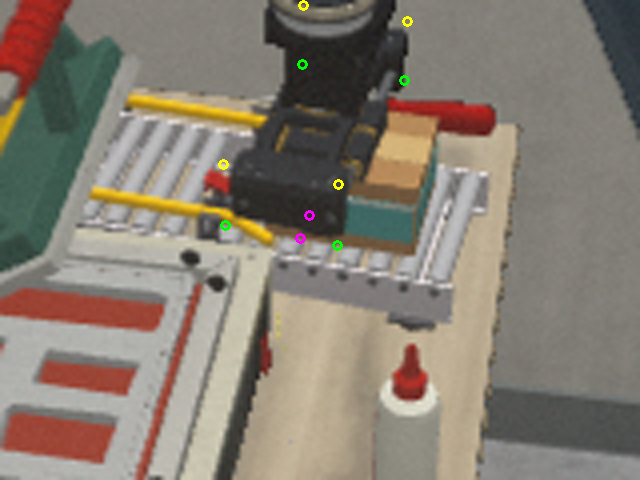

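View pics/wrist5.png

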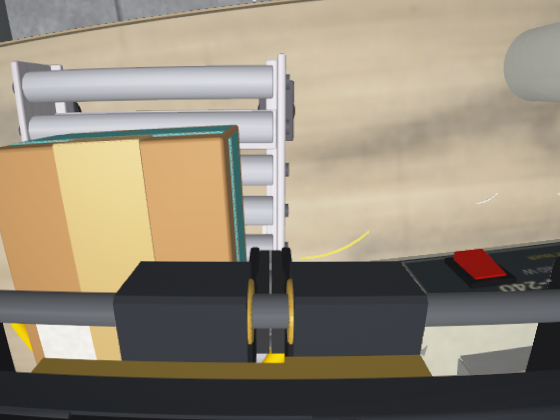

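Emit:
jog_arm --pt "10 0 -10 0 0.17 0 1" --pt "20 0 -25 0 0.35 0 1" --pt "30 0 -40 0 0.52 0 1" --pt "40 0 -55 0 0.7 0 1" --pt "50 0 -70 0 0.87 0 1" --pt "60 0 -85 0 1.05 0 1" --pt "70 0 -100 0 1.22 0 1" --pt "80 0 -112 0 1.4 0 1" --pt "85 0 -122 0 1.571 0 1" --pt "85 30 -122 0 1.571 0 1" --pt "85 70 -122 0 1.571 0 1" --pt "85 100 -122 0 1.571 0 1" --pt "80 110 -122 0 1.571 0 1" --pt "70 110 -122 0 1.571 0 1" --pt "62 110 -122 0 1.571 0 1" --pt "58 110 -122 0 1.571 0 1" --pt "55 110 -122 0 1.571 0 1" --pt "53 110 -122 0 1.571 0 1" --pt "53 110 -122 0 1.571 0 1"

```text
time: 13.35
position: [0.4847, -0.2284, 0.0567]
tool_rot: [0.706, -0.039, 0.039, -0.706]
ft_force: [0.6, 0.3, -0.0]
grip_width: 0.0005
```

```bash
python3 st.py 7 top side wrist; python3 -c "
from rig import *
print(get_obs()['ft_force'],get_obs()['moment'])"
```

```text
t 13.35 TCP lane mm -78.4 53.1 56.7 yaw err -1.5712 tilt [ 0.0001 -0.0003] F [ 0.6  0.3 -0. ] w 0.0005
[0.25030854 0.88566013 0.8800214 ] [ 0.04304715  0.01655613 -0.04780949]
```

View pics/side7.png

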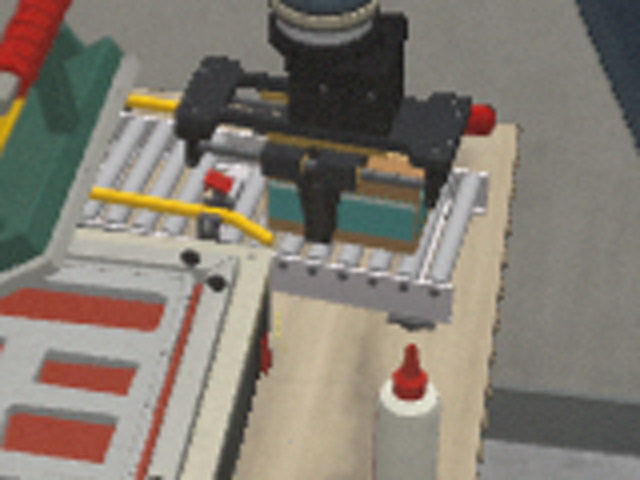

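View pics/wrist7.png

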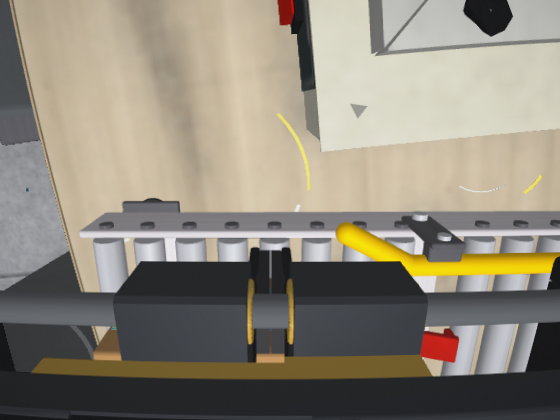

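View pics/top7.png

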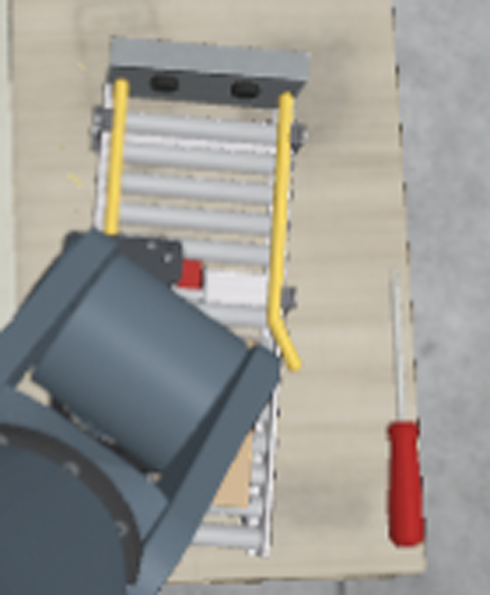

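Emit:
jog_arm --pt "0 0 -1 0 0 0 1" --pt "0 0 -2 0 0 0 1" --pt "0 0 -3 0 0 0 1" --pt "0 0 -3 0 0 0 1"

```text
time: 14.0
position: [0.4841, -0.2312, 0.0565]
tool_rot: [-0.706, 0.039, -0.039, 0.706]
ft_force: [-0.2, 2.5, 1.4]
grip_width: 0.0002
```

```bash
python3 st.py 8 side
```

```text
t 14.0 TCP lane mm -78.7 50.2 56.5 yaw err -1.5716 tilt [-0.0007  0.0004] F [-0.2  2.5  1.4] w 0.0002
```

View pics/side8.png

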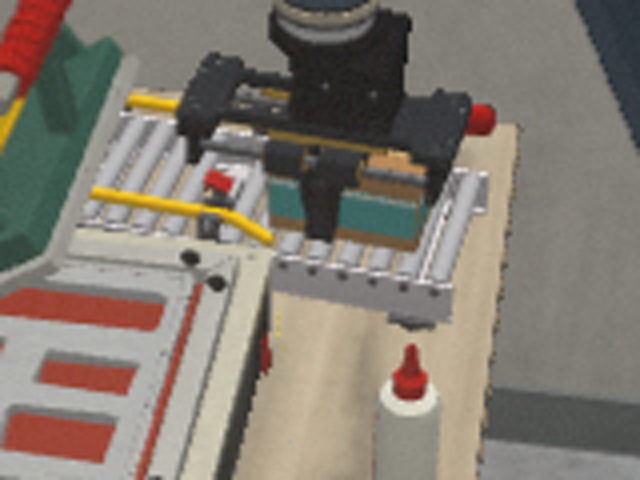

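Emit:
jog_arm --pt "0 0 6 0 0 0 1" --pt "0 0 20 0 0 0 1" --pt "0 -30 25 0 0 0 1" --pt "0 -70 25 0 0 0 1" --pt "-20 -105 25 0 0 0 1" --pt "-60 -108 25 0 0 0 1" --pt "-100 -108 25 0 0 0 1" --pt "-125 -108 20 0 0 0 1" --pt "-125 -108 20 0 0 0 1"

```text
time: 15.18
position: [0.3609, -0.1965, 0.1646]
tool_rot: [-0.706, 0.04, -0.039, 0.706]
ft_force: [0.7, 0.2, -0.1]
grip_width: 0.0006
```

```bash
python3 st.py 9 top wrist;python3 - <<'E'
from h import *
c=pickle.load(open('top9.pkl','rb'))
i=cv2.resize(c['img'][205:280,305:365,::-1],None,fx=9,fy=8,interpolation=cv2.INTER_CUBIC)
cv2.imwrite('pics/top9d.png',i)
E
```

```text
t 15.18 TCP lane mm -205.0 71.2 164.6 yaw err -1.5727 tilt [-0.0013  0.0008] F [ 0.7  0.2 -0.1] w 0.0006
```

View pics/top9d.png

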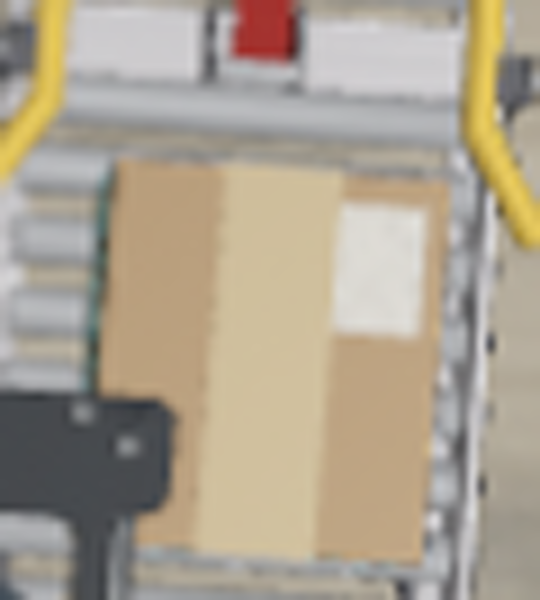

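View pics/wrist9.png

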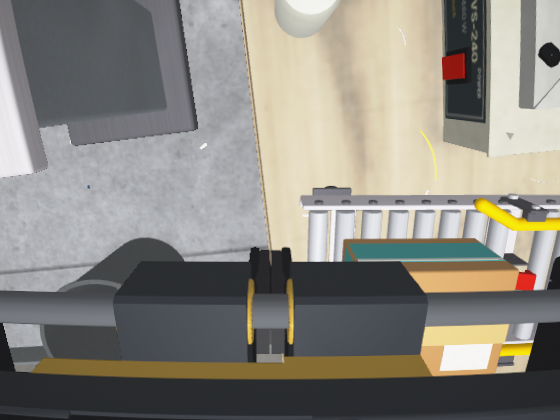

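Run:
```python
from h import *
c=pickle.load(open('top9.pkl','rb'))
P=np.array([(116,160),(448,184),(423,566)])
carton(c,(P+.5)/[9,8]-.5,(0,1,2),1,(305,205.))
p=np.load('lane.npy')
def lane(P):
    d=(P[:2]-p[:2])*1000;cc,s=np.cos(p[2]),np.sin(p[2]);return np.array([cc*d[0]+s*d[1],-s*d[0]+cc*d[1]]).round(1)
# recheck lane rails fine: rail centre lines at rows, crop coordinates (9,8)
c0=pickle.load(open('top0.pkl','rb'))
i=cv2.resize(c0['img'][135:240,305:372,::-1],None,fx=8,fy=5.6,interpolation=cv2.INTER_CUBIC)
cv2.imwrite('pics/rails.png',i)
```

```text
carton lane x -90.9 y -2.3 yaw 0.006 res 0.24
FL -36.2 41.1
FR -35.7 -44.9
RR -145.7 -45.6
RL -146.2 40.4
```

View pics/rails.png

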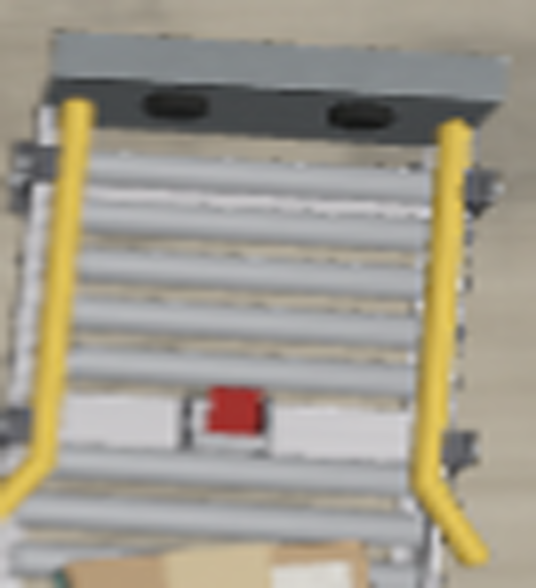

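Run:
```python
from h import *
c=pickle.load(open('top0.pkl','rb'));p=np.load('lane.npy')
f=lambda x,y:((x+.5)/8-.5+305,(y+.5)/5.6-.5+135)
def lane(P):
    d=(P[:2]-p[:2])*1000;cc,s=np.cos(p[2]),np.sin(p[2]);return np.array([cc*d[0]+s*d[1],-s*d[0]+cc*d[1]]).round(1)
for a in [(76,115),(64,250),(47,440),(455,140),(441,300),(427,465),(237,435),(237,388)]:
    print(a,lane(atz(c,*f(*a),.065 if a[0]!=237 else .048)))
```

```text
(76, 115) [136.6  58.5]
(64, 250) [76.5 57.7]
(47, 440) [-6.1 56.6]
(455, 140) [135.6 -57.6]
(441, 300) [ 64.5 -57.4]
(427, 465) [ -7.3 -57.5]
(237, 435) [ 3.2 -1.6]
(237, 388) [23.7 -0.2]
```

Emit:
jog_arm --pt "0 0 -8 0 -0.17 0 -0.25" --pt "0 0 -16 0 -0.35 0 -0.25" --pt "0 0 -25 0 -0.52 0 -0.25" --pt "0 0 -34 0 -0.7 0 -0.25" --pt "0 0 -43 0 -0.87 0 -0.25" --pt "0 0 -52 0 -1.05 0 -0.25" --pt "0 0 -61 0 -1.22 0 -0.25" --pt "0 0 -68 0 -1.4 0 -0.25" --pt "0 0 -73 0 -1.571 0 -0.25" --pt "0 40 -73 0 -1.571 0 -0.25" --pt "0 75 -73 0 -1.571 0 -0.25" --pt "0 90 -73 0 -1.571 0 -0.25" --pt "10 90 -73 0 -1.571 0 -0.25" --pt "20 90 -73 0 -1.571 0 -0.25" --pt "20 90 -73 0 -1.571 0 -0.25"

```text
time: 17.15
position: [0.3763, -0.2736, 0.0754]
tool_rot: [0.528, 0.472, -0.472, -0.525]
ft_force: [-0.7, 0.2, -0.1]
grip_width: 0.0542
```

```bash
python3 st.py 10 wrist
```

```text
t 17.15 TCP lane mm -181.2 -3.7 75.4 yaw err 0.001 tilt [-0.0027 -0.0029] F [-0.7  0.2 -0.1] w 0.0542
```

View pics/wrist10.png

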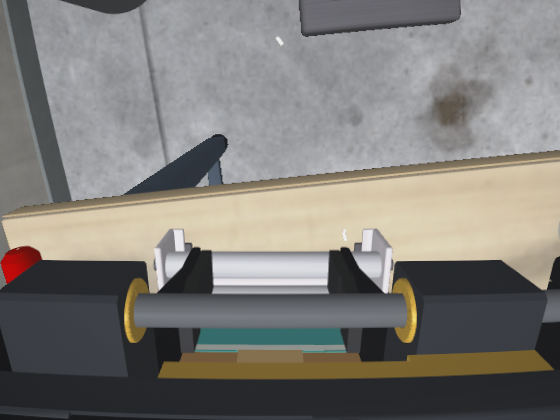

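Emit:
jog_arm --pt "0 0 -10 0 0 0 -0.25" --pt "0 0 -18 0 0 0 -0.25" --pt "0 0 -22 0 0 0 -0.25" --pt "0 0 -25 0 0 0 -0.25" --pt "0 0 -28 0 0 0 -0.25" --pt "0 0 -32 0 0 0 -0.25" --pt "0 0 -36 0 0 0 -0.25" --pt "0 0 -40 0 0 0 -0.25" --pt "0 0 -44 0 0 0 -0.25" --pt "0 0 -48 0 0 0 -0.25" --pt "0 0 -52 0 0 0 -0.25" --pt "0 0 -55 0 0 0 -0.25" --pt "0 0 -56 0 0 0 -0.25" --pt "0 0 -56 0 0 0 -0.25"

```text
time: 18.95
position: [0.4301, -0.2788, 0.0746]
tool_rot: [0.527, 0.472, -0.472, -0.526]
ft_force: [-0.7, 0.5, 0.0]
grip_width: 0.0541
```

```bash
python3 st.py 11 top wrist;python3 - <<'E'
from h import *
c=pickle.load(open('top11.pkl','rb'))
i=cv2.resize(c['img'][190:265,305:365,::-1],None,fx=9,fy=8,interpolation=cv2.INTER_CUBIC)
cv2.imwrite('pics/top11d.png',i)
E
```

```text
t 18.95 TCP lane mm -127.2 -2.9 74.6 yaw err -0.0004 tilt [-0.0003 -0.0005] F [-0.7  0.5  0. ] w 0.0541
```

View pics/top11d.png

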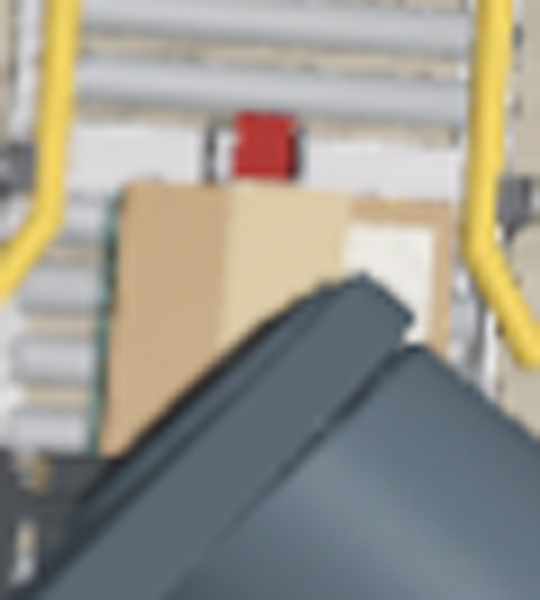

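View pics/wrist11.png

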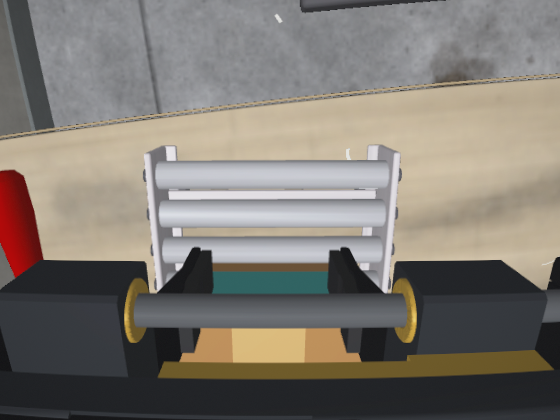

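Run:
```python
from h import *
c=pickle.load(open('top11.pkl','rb'))
P=np.array([(125,183),(453,205)])
carton(c,(P+.5)/[9,8]-.5,(0,1),1,(305,190.))
p=np.load('lane.npy')
def lane(P):
    d=(P[:2]-p[:2])*1000;cc,s=np.cos(p[2]),np.sin(p[2]);return np.array([cc*d[0]+s*d[1],-s*d[0]+cc*d[1]]).round(1)
for P in [(125,183),(104,440)]: print(lane(atz(c,(P[0]+.5)/9-.5+305,(P[1]+.5)/8-.5+190,.104)))
for P in [(455,215),(450,320)]: print(lane(atz(c,(P[0]+.5)/9-.5+305,(P[1]+.5)/8-.5+190,.104)))
```

```text
carton lane x -62.8 y -2.3 yaw 0.009 res 0.4
FL -8.2 41.2
FR -7.5 -44.8
RR -117.5 -45.7
RL -118.2 40.3
[-8.2 40.3]
[-82.2  40.1]
[-10.4 -44.6]
[-40.7 -45.2]
```

Emit:
jog_arm --pt "0 0 -3 0 0 0 -0.25" --pt "0 0 -7 0 0 0 -0.25" --pt "0 0 -12 0 0 0 -0.25" --pt "0 0 -17 0 0 0 -0.25" --pt "0 0 -22 0 0 0 -0.25" --pt "0 0 -27 0 0 0 -0.25" --pt "0 0 -32 0 0 0 -0.25" --pt "0 0 -37 0 0 0 -0.25" --pt "0 0 -42 0 0 0 -0.25" --pt "0 0 -47 0 0 0 -0.25" --pt "0 0 -52 0 0 0 -0.25" --pt "0 0 -57 0 0 0 -0.25" --pt "0 0 -62 0 0 0 -0.25" --pt "0 0 -67 0 0 0 -0.25" --pt "0 0 -71 0 0 0 -0.25" --pt "0 0 -74 0 0 0 -0.25" --pt "0 0 -75 0 0 0 -0.25"

```text
time: 21.18
position: [0.5046, -0.2868, 0.0745]
tool_rot: [-0.527, -0.472, 0.472, 0.527]
ft_force: [-1.4, 0.0, 0.2]
grip_width: 0.0543
```

```bash
python3 st.py 12 top wrist;python3 - <<'E'
from h import *
c=pickle.load(open('top12.pkl','rb'))
i=cv2.resize(c['img'][155:230,305:370,::-1],None,fx=9,fy=8,interpolation=cv2.INTER_CUBIC)
cv2.imwrite('pics/top12d.png',i)
E
```

```text
t 21.18 TCP lane mm -52.3 -2.8 74.5 yaw err -0.0002 tilt [-0.  0.] F [-1.4  0.   0.2] w 0.0543
```

View pics/top12d.png

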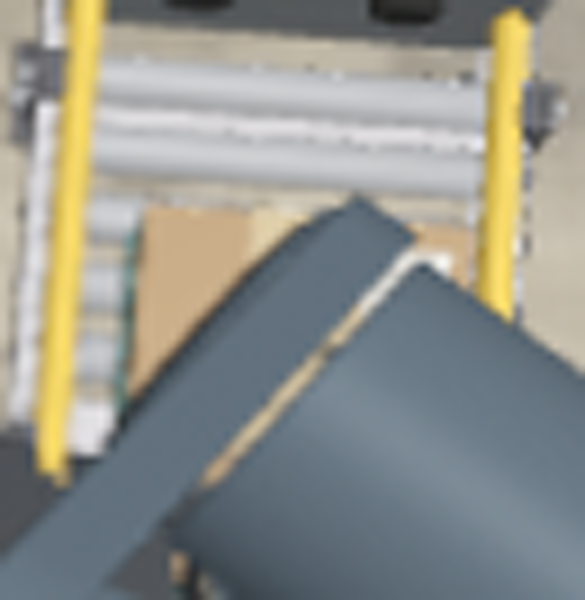

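View pics/wrist12.png

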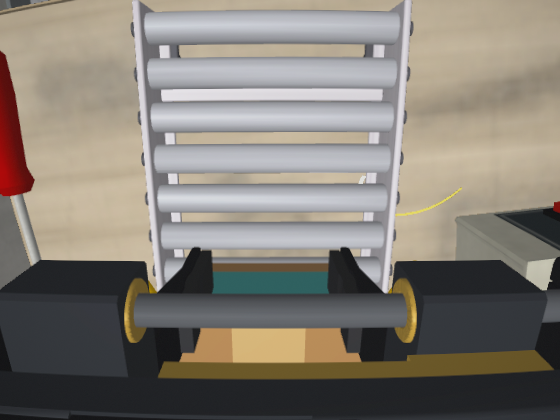

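Run:
```python
from h import *
c=pickle.load(open('top12.pkl','rb'))
P=np.array([(146,205),(475,228)])
carton(c,(P+.5)/[9,8]-.5,(0,1),1,(305,155.))
```

```text
carton lane x 12.8 y -2.6 yaw 0.007 res 0.15
FL 67.5 40.8
FR 68.1 -45.2
RR -41.9 -46.0
RL -42.5 40.0
```

Emit:
jog_arm --pt "0 0 -3 0 0 0 -0.25" --pt "0 0 -7 0 0 0 -0.25" --pt "0 0 -12 0 0 0 -0.25" --pt "0 0 -17 0 0 0 -0.25" --pt "0 0 -22 0 0 0 -0.25" --pt "0 0 -27 0 0 0 -0.25" --pt "0 0 -32 0 0 0 -0.25" --pt "0 0 -37 0 0 0 -0.25" --pt "0 0 -42 0 0 0 -0.25" --pt "0 0 -47 0 0 0 -0.25" --pt "0 0 -52 0 0 0 -0.25" --pt "0 0 -57 0 0 0 -0.25" --pt "0 0 -61 0 0 0 -0.25" --pt "0 0 -64 0 0 0 -0.25" --pt "0 0 -66 0 0 0 -0.25" --pt "0 0 -67 0 0 0 -0.25" --pt "0 0 -68 0 0 0 -0.25" --pt "0 0 -68 0 0 0 -0.25"

```text
time: 23.52
position: [0.5722, -0.2944, 0.0746]
tool_rot: [0.527, 0.472, -0.472, -0.527]
ft_force: [0.0, -0.5, 0.4]
grip_width: 0.0543
```

```bash
python3 st.py 13 top wrist side
```

```text
t 23.52 TCP lane mm 15.8 -3.0 74.6 yaw err -0.0006 tilt [-0.0002 -0.0005] F [ 0.  -0.5  0.4] w 0.0543
```

View pics/wrist13.png

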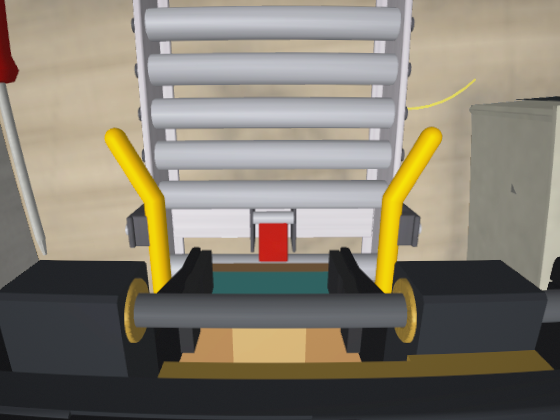

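View pics/top13.png

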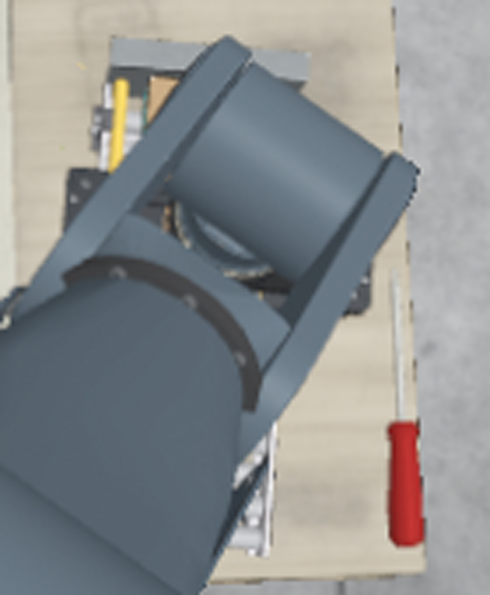

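View pics/side13.png

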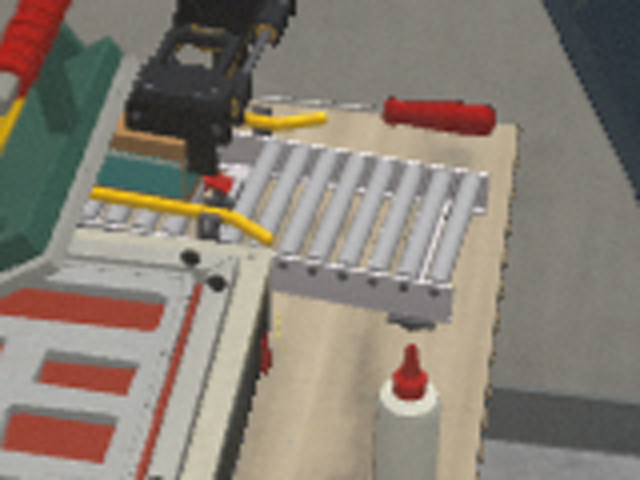

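Emit:
jog_arm --pt "0 0 -1 0 0 0 -0.25" --pt "0 0 -2 0 0 0 -0.25" --pt "0 0 -3 0 0 0 -0.25" --pt "0 0 -3 0 0 0 -0.25"

```text
time: 24.18
position: [0.5741, -0.2946, 0.0746]
tool_rot: [-0.526, -0.472, 0.472, 0.527]
ft_force: [-4.9, -0.6, 1.9]
grip_width: 0.0545
```

```bash
python3 st.py 14 wrist
```

```text
t 24.18 TCP lane mm 17.7 -3.0 74.6 yaw err 0.0001 tilt [0.0001 0.002 ] F [-4.9 -0.6  1.9] w 0.0545
```

Emit:
jog_arm --pt "0 0 -1 0 0 0 -0.25" --pt "0 0 -1.5 0 0 0 -0.25" --pt "0 0 -1.5 0 0 0 -0.25"

```text
time: 24.6
position: [0.5741, -0.2945, 0.0746]
tool_rot: [-0.525, -0.471, 0.473, 0.528]
ft_force: [-8.3, -0.8, 4.6]
grip_width: 0.0546
```

```bash
python3 st.py 15 wrist
python3 - <<'E'
from h import *
c=pickle.load(open('wrist15.pkl','rb'))
cv2.imwrite('pics/w15d.png',cv2.resize(c['img'][170:300,170:370,::-1],None,fx=4,fy=4,interpolation=cv2.INTER_CUBIC))
E
```

```text
t 24.6 TCP lane mm 17.7 -2.9 74.6 yaw err 0.0002 tilt [0.0006 0.0051] F [-8.3 -0.8  4.6] w 0.0546
```

View pics/w15d.png

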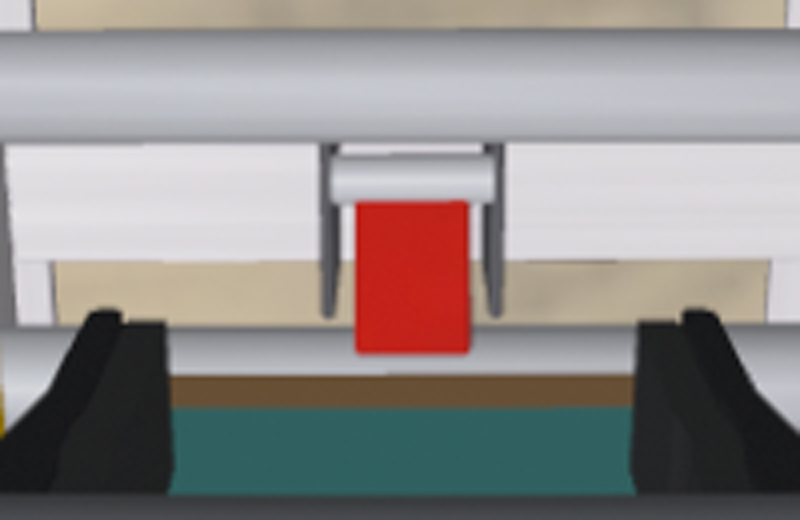

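Emit:
jog_arm --pt "0 0 3 0 0 0 -0.25" --pt "0 0 10 0 0 0 -0.25" --pt "0 0 25 0 0 0 -0.25" --pt "0 -30 35 0 0 0 -0.25" --pt "0 -70 50 0 0 0 -0.25" --pt "0 -100 90 0 0 0 -0.25" --pt "0 -115 140 0 0 0 -0.25" --pt "0 -115 185 0 0 0 -0.25" --pt "0 -115 220 0 0 0 -0.25" --pt "0 -115 220 0 0 0 -0.25"

```text
time: 25.9
position: [0.3562, -0.2697, 0.1897]
tool_rot: [-0.527, -0.471, 0.471, 0.527]
ft_force: [0.6, -0.1, -0.6]
grip_width: 0.0547
```

```bash
python3 st.py 16 top side wrist
python3 - <<'E'
from h import *
c=pickle.load(open('top16.pkl','rb'))
cv2.imwrite('pics/t16d.png',cv2.resize(c['img'][135:225,300:370,::-1],None,fx=8,fy=6.5,interpolation=cv2.INTER_CUBIC))
E
```

```text
t 25.9 TCP lane mm -201.6 -2.0 189.7 yaw err -0.0031 tilt [ 0.0008 -0.    ] F [ 0.6 -0.1 -0.6] w 0.0547
```

View pics/t16d.png

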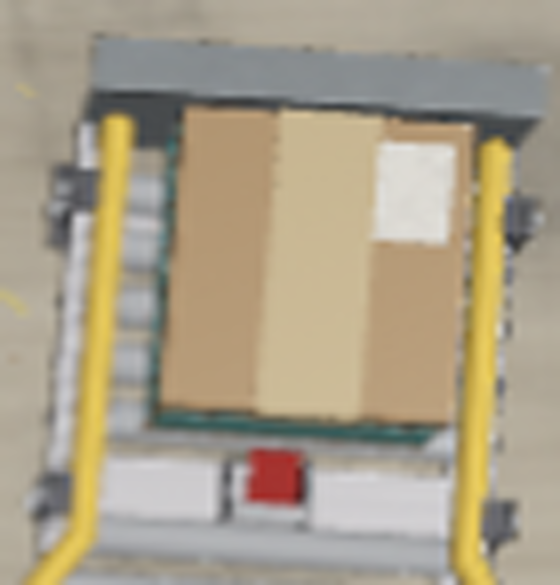

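View pics/side16.png

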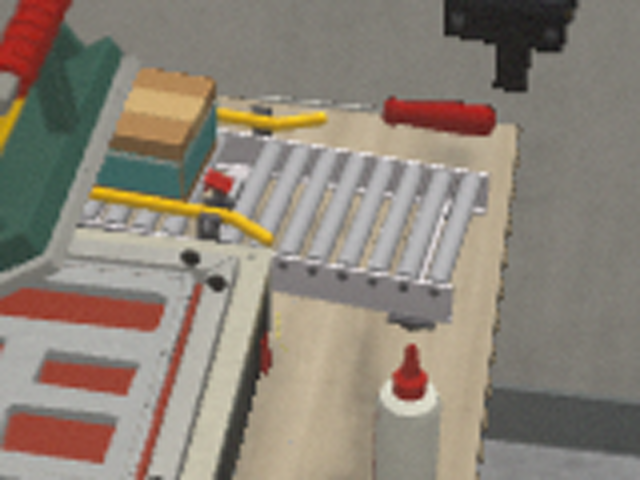

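Run:
```python
from h import *
c=pickle.load(open('top16.pkl','rb'));c0=pickle.load(open('top0.pkl','rb'))
P=np.array([(184,107),(474,127),(448,425),(162,402)])
carton(c,(P+.5)/[8,6.5]-.5,(0,1,2,3),1,(300,135.))
out=[]
for k in ('top0','top16'):
    i=pickle.load(open(k+'.pkl','rb'))['img'][195:225,320:350]
    m=(i[:,:,0]>130)&(i[:,:,1]<90);v,u=np.nonzero(m);print(k,m.sum(),u.min(),u.max(),v.min(),v.max(),v.mean().round(2))
for k in ('side6','side16'):
    i=pickle.load(open(k+'.pkl','rb'))['img'][185:205,265:285]
    m=(i[:,:,0]>130)&(i[:,:,1]<90);v,u=np.nonzero(m);print(k,m.sum(),u.mean().round(2),v.mean().round(2),v.min())
```

```text
carton lane x 83.1 y -1.6 yaw -0.003 res 0.75
FL 138.2 41.3
FR 137.9 -44.7
RR 27.9 -44.4
RL 28.2 41.6
top0 48 11 17 9 16 12.46
top16 47 11 17 9 16 12.53
side6 22 9.05 9.77 8
side16 21 9.19 9.81 8
```

Carton at lane x 83.1 (home is 83), and the dog looks the same as when it was raised at the start. Nothing is touching the robot, so I'm handing in.

```bash
python3 -c "
from rig import *
print(hand_in())"
```

```text
the job is handed in; nothing more can be done
None
```

The carton is home against the end stop and the red dog is up behind it. I handed the job in at about 26 s of the 54 s allowed.

I straightened and centred the carton on the open entry with side pushes of the closed fingertips. I then pushed it up the lane from behind with two fingertips at z 75 mm, above the rail tops at 65 mm, and backed away clear.

**Last checks**
- **Position:** the top camera put the carton at lane x 83.1 mm (home is 83), y -1.6 mm and yaw -0.003 rad. That leaves about 8 mm to the right rail and 11 mm to the left.
- **Seating:** the push stalled at the stop, with the force rising to about 8 N and no further movement.
- **Dog:** it looked the same in the top and side pictures as when it was raised at the start, and the last wrist picture before backing off showed it clear of the carton's rear.
- **Robot:** it was touching nothing at hand-in. I saw no rail contact in any picture, but I had no direct contact check.

**What did not agree**
- **First push from the left:** this was at z 67 mm. It showed 3.5 N sideways and an unexplained 3.9 N upward, and the carton hardly moved. It may have tilted slightly, or the gripper body may have touched the press beside the lane. I saw neither in the pictures, and I did not repeat that push; I turned the gripper 90° and pushed lower instead.
- **Measurement differences:** wrist-camera and contact estimates differed by 2–4 mm sideways from the top camera, so I used the top camera.
- **Side camera:** its fit of the lane was unusable because the press hides part of the rails.

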